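Ruler out of the half-opening desk drawer

TASK

Pull the flat desk drawer open to its stop and take out the long wooden ruler: the drawer opens only part way, so raise the ruler's front end over the drawer front and draw the ruler out diagonally through the opening. Finish while still holding the ruler in the gripper, still and level, with all of it about a hand's width (10 cm) above the top of the drawer unit. Leave the drawer open with the short ruler in it, and do not disturb the other things on the desk.

Things in the scene. Friction and masses are not known exactly. Their poses are not given: they have to be found in the camera images.
- unit: Grey steel desktop drawer unit, 385 deep x 250 wide x 92 mm high, fixed to the desk. Origin: on the desk, at the middle of the casing's front face; +x points into the casing (to its back), -x is the direction in which the drawer opens, z up. The casing's top plate is 12 mm thick: the lower edge of the front opening's header is 80 mm above the desk. The top covers everything at x > 0.
- drawer (a joint): How far the drawer is open, m: 0 closed, 0.180 at the stop, where it can go no further. It slides along the unit's -x with about 2 N of friction and stays where it is left. Drawer front panel: 14 mm thick, 244 mm wide, upper edge 72 mm above the desk. The room inside the drawer is 360 long x 216 mm wide, its floor 14 mm and its side walls' upper edges 55 mm above the desk.
- drawer_handle (a point): Middle of the drawer's handle: a round steel bar, 10 mm thick, 100 mm long, level and parallel to the drawer front, 50 mm above the desk, its centre line 42 mm in front of the drawer front's outer face, on two posts at the bar's ends. Axes as the unit's.
- drawer_floor (a point): Middle of the drawer's inner floor, on the floor's upper face (14 mm above the desk); moves with the drawer. Axes as the unit's: the room reaches 180 mm to either side along x and 108 mm along y.
- long_ruler: Long wooden ruler with black marks, 310 x 36 x 10 mm, about 80 g, loose, flat on the drawer floor, lying nearly along the drawer about 50 mm left or right of its middle line (the short ruler lies on the other side). Rides with the drawer, with up to 50 mm of play along it. Origin: centre of the underside; x along its length, -x end towards the drawer front; z up through its thickness.
- ruler_front (a point): Middle of the end of the long ruler that lies nearest the drawer front (155 mm from its centre, mid thickness).
- ruler_back (a point): Middle of the other end of the long ruler, deepest in the casing.
- short_ruler: Short wooden ruler of the same kind, 150 x 36 x 10 mm, loose in the other half of the drawer. Stays there. Origin: centre of the underside, x along its length.
- stapler: Black stapler, 140 x 36 x 55 mm, on top of the drawer unit towards its back. Leave alone. Origin: centre of the underside.
- tape: Black tape dispenser, 140 x 55 x 92 mm, on the right side of the desk. Leave alone. Origin: centre of the underside.
- mug: White mug, 80 mm across, 95 mm high, on the right side of the desk. Leave alone. Origin: centre of the underside.
- notes: Block of white note paper, 76 x 76 x 30 mm, lying on top of the drawer unit towards its back. Leave alone. Origin: centre of the underside.

How it is judged:
On the way, in this order (a step that is already met when the one before it is completed fails the run):
1. the drawer is pulled open to its stop (to within 10 mm) (value of joint drawer above 0.17 m), for 0.2 s.
2. the long ruler is tilted through the opening: its front end over the drawer front (more than 90 mm above the desk) while its back end is still under the casing's top (height (world z) of ruler_front above 0.09 m and x of ruler_back in the frame of unit above 0.01 m and z of ruler_back in the frame of unit below 0.08 m), for 0.1 s.
At the end, for the whole second after the job is handed in: The gripper still holds the long ruler (more than 1 N), at rest (below 30 mm/s), level within 0.3 rad, both its ends more than 150 mm above the desk (58 mm above the unit); the drawer is still at least 150 mm open and the short ruler lies in it on its floor (within 20 mm of it) (height (world z) of each of ruler_front, ruler_back above 0.15 m and angle between long_ruler's own z axis and vertical below 0.3 rad and contact force between long_ruler and the fingers above 1 N and linear speed of long_ruler below 0.03 m/s and value of joint drawer above 0.15 m and z of short_ruler in the frame of drawer_floor between -0.01 and 0.02 m and x of short_ruler in the frame of drawer_floor between -0.18 and 0.18 m and y of short_ruler in the frame of drawer_floor between -0.108 and 0.108 m); the arm keeps its last pose, push and grip.
It fails at once if the stapler is moved by more than 30 mm (distance of stapler from where it was at the start of the episode above 0.03 m).
It fails at once if the tape is moved by more than 30 mm (distance of tape from where it was at the start of the episode above 0.03 m).
It fails at once if the mug is moved by more than 30 mm (distance of mug from where it was at the start of the episode above 0.03 m).
It fails at once if the notes is moved by more than 30 mm (distance of notes from where it was at the start of the episode above 0.03 m).
It also fails if it takes over 54 s, if anything falls off the work surface, if the arm or the gripper's body presses on something with over 40 N, if the wrist force passes 120 N, or if a joint passes its speed limit or range.

ROBOT

A 7-joint arm with a two-finger parallel gripper is mounted at the origin on the work surface. World frame = base frame: x ahead of the robot, y to its left, z up, the work surface at z = 0. Lengths are in m, angles in rad, forces in N, time in s.
With the tool pointing down it reaches from about 0.4 to 0.875 m from the base axis. Payload 19.3 kg.
Tool frame: the origin (TCP) lies on the centre line of the jaws, within the pads' length; the fingertips stand 14 mm ahead of it and the grasp point (between the pads) lies 5 mm behind it (bot.tip_extent is the distance from the TCP to the fingertips, in m); z points along the fingers, y is the line along which they close (so a half turn about z gives the same grasp; the last joint's range is limited). The gripper opens to 85 mm and grips with 20 to 120 N. Pads are 22 mm wide; open, the fingers measure 114 mm over their backs; the gripper's body (76 mm by 85 mm) begins 54 mm behind the grasp point. The pads swing forward as they close: fully open they stand 13 mm farther back than shut.
Start: joints at [1.217, 0.521, -0.036, 1.599, 0.021, 1.021, -0.113], TCP at [0.175, -0.6, 0.245] pointing down, gripper open.
Joint ranges: [-2.91, 2.91], [-0.3, 2.13], [-1.5, 1.42], [0.17, 2.43], [-1.26, 4.41], [0.16, 1.93], [-2.52, 2.52]. Speed limits (rad/s): [1.89, 1.89, 2.39, 2.39, 3.01, 3.01, 3.01].

INTERFACE

Orientations are given as [roll, pitch, yaw] about the fixed x, y, z axes, in that order (R = Rz(yaw) Ry(pitch) Rx(roll)).
In Python, from workcell import monitor, grab_frame, camera_model, bot gives the robot as it stands.
- The arm moves only by the tool move_arm, never from a script. Its argument "moves" is a list of rows, each a list of 4 numbers: the shift along the world's x, y, z in mm, then the turn about the world's z in rad. A call has 1 to 12 rows; each row is the pose to reach, as a shift and turn from the pose commanded when the call began; what a row does not reach only later rows make up. A row lasts 1/8 s, in which the tool goes at most 62.5 mm and 10.7 degrees, less where a joint would pass 70% of its speed; a pose out of reach is approached as far as the arm can. A call with a gripper value outside its range is refused whole. "gripper" is the opening, from 0 (shut) to 1 (fully open), set as the call begins (left out, the last holds). The fingers move at their own pace and stop on an object; "newtons" is the grip in N (left out, the last holds). Time passes only in rows, so rows that repeat a pose let the fingers close. It gives the time, the measured TCP pose, the force, the opening and the grip force at its end, in the units of the state.
- monitor.observe(): the state, without advancing time (a new reading comes with each control period).
- grab_frame(name): name is "side" or "top"; returns the picture (384x512x3 uint8, blue, green, red); there is no depth.
- camera_model(name): a dict with "vfov" (degrees; the focal length in pixels is half the picture's height over the tangent of half this angle, whatever the lens; pixels are square), "cx", "cy" (the principal point, pixels), "R" (3x3) and "t" (3): a world point X has camera coordinates R X + t. Camera axes: x right, y down, z forward; pixel columns grow to the right and rows downward; lengths in m; the calibration is good to about 2 mm. A picture is of the moment at which its call begins. camera_model takes no time and is no camera call.
- bot.job_done(): hands the job in; it is judged then, once.
The state is a dict: "clock": time; "qpos": joint angles; "qd": joint speeds; "joint_efforts": joint torques, N m; "position": TCP position; "tool_rot": TCP orientation; "force": force on the tool from outside, world axes, zero at the start; "moment": the same for the moment, N m; "grip_width": finger opening in m; "finger_force": force on a finger pad.
Only numpy, scipy, OpenCV 4.12 (cv2) and the standard library are available. Lean on these libraries where they do the work, as an engineer would, in place of code of your own. Each camera call takes 0.05 s, during which the arm holds its last target. There are 200 camera calls.

## Working session

There is one attempt and no reset: what is moved stays moved. The work goes in short steps, Python scripts to look and compute and a tool call to move; the robot and the scene stay as the last step left them, time stands still between calls to the robot, and variables do not carry over. Pictures are saved under pics/ and viewed, at most 10 in all, crops included, and the job is handed in when it is done.

Besides the shell and the picture viewer there is one more tool, called as name([rows], argument=value, ...), one row to a line, values as JSON. move_arm: Moves the arm, as the interface text tells. Its arguments: {"type":"object","properties":{"moves":{"type":"array","items":{"type":"array","items":{"type":"number"}}},"gripper":{"type":"number"},"newtons":{"type":"number"}},"required":["moves"]}

```bash
mkdir -p pics; cat > h.py <<'E'
import numpy as np, cv2
from workcell import monitor, grab_frame, camera_model, bot
def cam(n):
    m=camera_model(n); R=np.array(m['R']);t=np.array(m['t']); f=192/np.tan(np.radians(m['vfov'])/2)
    return R,t,f,m['cx'],m['cy']
def ray(n,u,v):
    R,t,f,cx,cy=cam(n); return -R.T@t, R.T@np.array([(u-cx)/f,(v-cy)/f,1])
def onz(n,u,v,z):
    o,d=ray(n,u,v); return o+d*(z-o[2])/d[2]
def proj(n,X):
    R,t,f,cx,cy=cam(n); c=R@np.array(X)+t; return f*c[0]/c[2]+cx, f*c[1]/c[2]+cy
E
python3 - <<'E'
from h import *
for n in('top','side'):
    print(n,camera_model(n)); cv2.imwrite(f'pics/{n}0.png',grab_frame(n))
s=monitor.observe();print(s)
E
```

```text
top {'vfov': 52.86303764826674, 'cx': 255.7899049898095, 'cy': 192.07456448989973, 'R': array([[-0.02558466, -0.9996435 , -0.00763489],
       [-0.98699042,  0.02647203, -0.1585848 ],
       [ 0.15873038,  0.00347823, -0.98731584]]), 't': array([0.01078837, 0.56678715, 1.21885929])}
side {'vfov': 52.099442367396406, 'cx': 255.83758261100726, 'cy': 187.6674055835477, 'R': array([[ 0.9982326 , -0.0575279 ,  0.01490682],
       [-0.01851425, -0.53940332, -0.84184397],
       [ 0.05647031,  0.84008011, -0.53951507]]), 't': array([-0.5583493 ,  0.08779275,  1.12628155])}
{'clock': 0.1, 'qpos': array([ 1.2167724 ,  0.52198957, -0.03630481,  1.59995167,  0.02118714,
        1.02106838, -0.11282324]), 'qd': array([ 0.00044245, -0.00188427,  0.00070656, -0.00020593, -0.00170298,
       -0.00051196,  0.0007102 ]), 'joint_efforts': array([ 5.12458166e-03, -9.28478551e+01,  1.98447816e+00, -3.70523000e+01,
        1.81335822e-02,  5.40688459e-03, -5.29047372e-05]), 'position': array([ 0.17489839, -0.5997348 ,  0.24476137]), 'tool_rot': array([-3.14056263e+00,  7.13873179e-05,  2.83763406e-01]), 'force': array([-0.6268559 , -1.22144935, -0.16239701]), 'moment': array([-0.00015431,  0.06026727,  0.03355057]), 'finger_force': 0.0, 'grip_width': 0.08527002027499249}
```

View pics/top0.png

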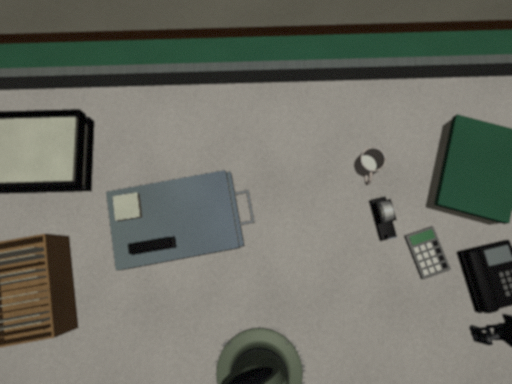

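View pics/side0.png

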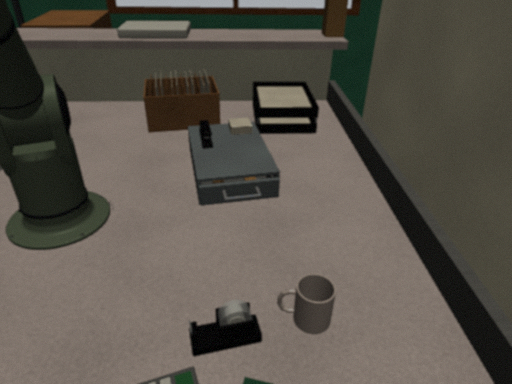

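The pictures show the unit with its top at about (178,220) and its handle at (248,207) in the top view. Its front faces world −y. The stapler and notes sit towards the back, and the mug and tape are far to the right.

```bash
python3 - <<'E'
from h import *
a=cv2.imread('pics/top0.png'); c=a[155:285,95:275]; cv2.imwrite('pics/c1.png',cv2.resize(c,None,fx=4.4,fy=4.4,interpolation=cv2.INTER_CUBIC))
h=cv2.cvtColor(a,cv2.COLOR_BGR2HSV)
m=((h[...,0]>90)&(h[...,0]<120)&(h[...,1]>45)).astype(np.uint8)*255
m=cv2.morphologyEx(m,cv2.MORPH_OPEN,np.ones((5,5)))
m[:150]=0;m[290:]=0;m[:,280:]=0
cs,_=cv2.findContours(m,0,2);k=max(cs,key=cv2.contourArea);hull=cv2.convexHull(k)
p=cv2.approxPolyDP(hull,4,True)[:,0];print(cv2.contourArea(k),p.tolist())
for q in p: print(q,onz('top',*q,0.092).round(4),onz('top',*q,0.072).round(4))
print(bot.tip_extent)
E
```

```text
Traceback (most recent call last):
ValueError: max() iterable argument is empty
```

View pics/c1.png

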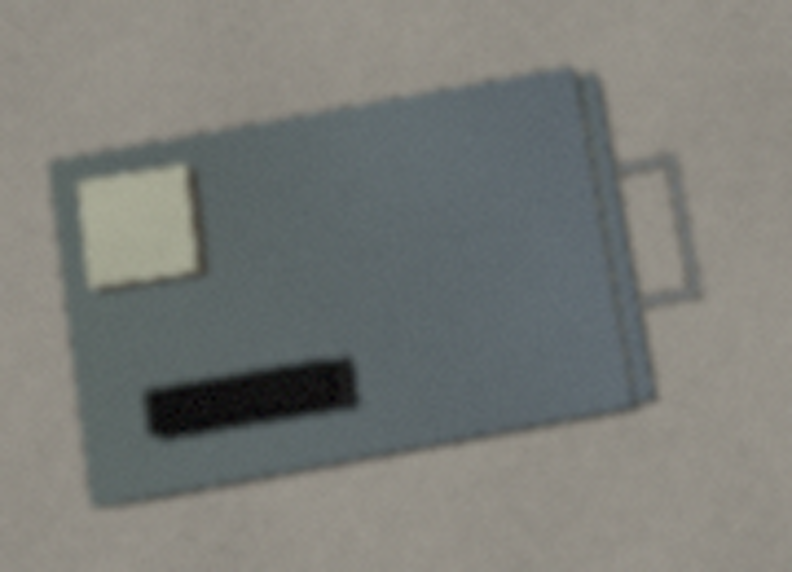

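The crop shows the plate corners at about (572,70), (633,408), (50,160) and (95,505). The drawer front strip lies ahead of the casing, and the handle bar runs from (672,156) to (695,296).

```bash
python3 - <<'E'
from h import *
P=lambda u,v,z:onz('top',95+(u+.5)/4.4-.5,155+(v+.5)/4.4-.5,z)
A,B,C,D=[P(*q,.092) for q in((572,70),(633,408),(50,160),(95,505))]
print('w',np.linalg.norm(A-B),np.linalg.norm(C-D),'l',np.linalg.norm(A-C),np.linalg.norm(B-D))
x=(C+D-A-B);yaw=np.arctan2(x[1],x[0]);O=(A+B)/2
y=A-B;print(O,'yaw',yaw,'from width',np.arctan2(y[1],y[0]))
# side check: bar & front
H1,H2=P(672,156,.05),P(695,296,.05);H=(H1+H2)/2
print('bar',H1,H2,np.linalg.norm(H1-H2),H)
ux=np.array([np.cos(yaw),np.sin(yaw)]);uy=np.array([-ux[1],ux[0]])
d=(H-O)[:2];print('bar in unit',d@ux,d@uy)
print(bot.tip_extent, proj('side',H), proj('side',O))
E
```

```text
w 0.24622485013088186 0.24759906791450637 l 0.3801164068496361 0.3797860517005273
[0.509922   0.07331509 0.092     ] yaw 1.720078933931119 from width 0.16165066538165715
bar [0.57348423 0.02331767 0.05      ] [0.46917869 0.00878225 0.05      ] 0.1053134581679849 [0.52133146 0.01604996 0.05      ]
bar in unit -0.05832513728395839 -0.0027655987175016824
0.014 (np.float64(242.72972624497885), np.float64(197.0867310893942)) (np.float64(238.27690255284807), np.float64(174.66079588553353))
```

move_arm([
  [29,51,0,-0.05],
  [58,103,0,-0.1],
  [87,154,0,-0.13],
  [115,205,0,-0.13],
  [144,257,0,-0.13],
  [173,308,0,-0.13],
  [202,359,0,-0.13],
  [231,411,0,-0.13],
  [260,462,-20,-0.13],
  [288,513,-50,-0.13],
  [320,570,-80,-0.13],
  [346,616,-100,-0.13],
], gripper=0.4)

```text
clock: 1.6
position: [0.5185, 0.0123, 0.1465]
tool_rot: [3.142, 0.001, 0.153]
force: [1.4, -1.9, 0.3]
grip_width: 0.0338
finger_force: 0.0
```

move_arm([
  [0,0,0,0],
  [0,0,0,0],
  [0,0,0,0],
])

```text
clock: 1.98
position: [0.5179, 0.0097, 0.148]
tool_rot: [3.141, -0.0, 0.152]
force: [-1.3, -0.2, 0.8]
grip_width: 0.0343
finger_force: 0.0
```

move_arm([
  [3,6,0,0],
  [3,6,-30,0],
  [3,6,-60,0],
  [3,6,-80,0],
  [3,6,-103,0],
  [3,6,-103,0],
  [3,6,-103,0],
])

```text
clock: 2.85
position: [0.5213, 0.0168, 0.0454]
tool_rot: [3.142, -0.0, 0.154]
force: [0.1, -0.2, -0.9]
grip_width: 0.0342
finger_force: 0.0
```

```bash
python3 - <<'E'
from h import *
for i in range(2):
    a=grab_frame('side'); s=monitor.observe(); print(s['position'],s['force'])
b=grab_frame('top')
cv2.imwrite('pics/s1.png',np.hstack([cv2.resize(a[130:230,170:300],None,fx=3,fy=3),cv2.resize(b[150:250,190:320],None,fx=3,fy=3)]))
E
```

```text
[0.52137887 0.01680365 0.04551018] [0.05083319 0.70358623 0.62656811]
[0.52139509 0.01680019 0.04551058] [ 0.29792306  0.69725735 -0.1752204 ]
```

View pics/s1.png

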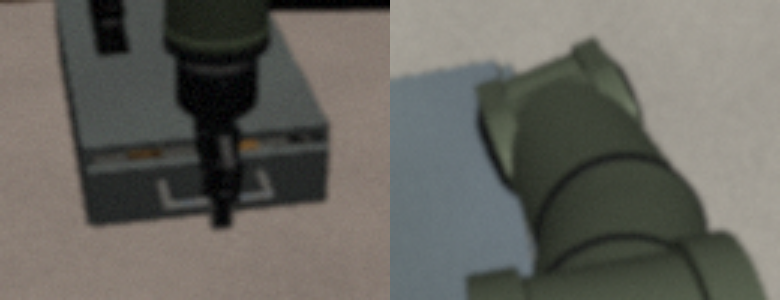

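The fingers straddle the bar in the side view. I'll close and pull.

move_arm([
  [0,0,0,0],
  [0,0,0,0],
  [0,0,0,0],
  [0,0,0,0],
], gripper=0, newtons=40)

```text
clock: 3.5
position: [0.5214, 0.0159, 0.0451]
tool_rot: [3.14, -0.001, 0.153]
force: [0.4, -6.6, 7.0]
grip_width: 0.0086
finger_force: 39.1
```

move_arm([
  [2,-15,0,0],
  [5,-35,0,0],
  [8,-55,0,0],
  [11,-75,0,0],
  [14,-95,0,0],
  [17,-115,0,0],
  [20,-135,0,0],
  [23,-150,0,0],
  [25,-163,0,0],
  [26,-172,0,0],
  [26,-172,0,0],
])

```text
clock: 4.88
position: [0.5485, -0.1559, 0.0451]
tool_rot: [3.141, -0.003, 0.153]
force: [7.0, -0.6, 1.5]
grip_width: 0.0086
finger_force: 39.3
```

move_arm([
  [0,-3,0,0],
  [0,-6,0,0],
  [0,-6,0,0],
  [0,-6,0,0],
])

```text
clock: 5.38
position: [0.5492, -0.1609, 0.0452]
tool_rot: [3.141, -0.004, 0.154]
force: [13.1, 1.5, -3.1]
grip_width: 0.0086
finger_force: 39.0
```

move_arm([
  [0,0,0,0],
  [0,0,0,0],
  [0,0,0,0],
  [0,0,50,0],
  [0,0,100,0],
  [-20,-50,140,0],
  [-40,-110,140,0],
  [-70,-170,140,0],
  [-100,-230,140,0],
  [-130,-280,140,0],
  [-130,-280,140,0],
], gripper=0.4)

```text
clock: 6.75
position: [0.4135, -0.4451, 0.1843]
tool_rot: [3.141, 0.002, 0.148]
force: [-0.6, 0.8, -0.4]
grip_width: 0.034
finger_force: 0.0
```

```bash
python3 - <<'E'
from h import *
b=grab_frame('top');a=grab_frame('side');print(monitor.observe()['position'])
cv2.imwrite('pics/t2raw.png',b);cv2.imwrite('pics/s2raw.png',a)
cv2.imwrite('pics/t2.png',cv2.resize(b[155:275,190:330],None,fx=5,fy=5,interpolation=cv2.INTER_CUBIC))
E
```

```text
[ 0.41609282 -0.44194837  0.1843693 ]
```

View pics/t2.png

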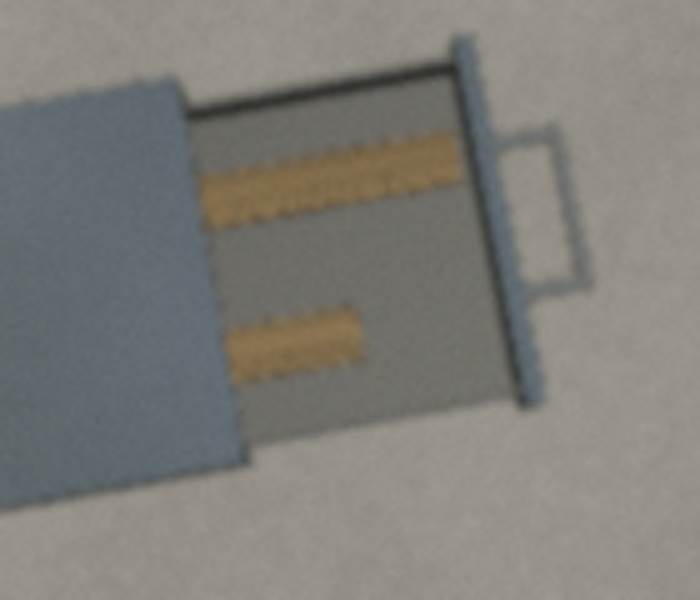

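The upper strip is the long ruler, running from (205,200) to (462,155). It is visible for more than 150 mm and almost touches the drawer front. The short ruler is the lower strip.

```bash
python3 - <<'E'
from h import *
b=cv2.imread('pics/t2raw.png');h=cv2.cvtColor(b,cv2.COLOR_BGR2HSV)
m=((h[...,0]<25)&(h[...,1]>90)).astype(np.uint8);m[:155]=0;m[275:]=0;m[:,:190]=0;m[:,330:]=0
n,l,s,c=cv2.connectedComponentsWithStats(m)
yaw=1.726;ux=np.array([np.cos(yaw),np.sin(yaw)]);uy=np.array([-ux[1],ux[0]]);O=np.array([.5099,.0733])
for i in range(1,n):
    if s[i,4]<40: continue
    v,u=np.nonzero(l==i);p=np.array([onz('top',*q,.024)[:2] for q in zip(u,v)])
    r=cv2.minAreaRect(p.astype(np.float32)*1000);bx=cv2.boxPoints(r)/1000
    vx,vy,_,_=cv2.fitLine((p*1000).astype(np.float32),2,0,.01,.01).ravel()
    print(s[i],r,'line ang',np.arctan2(vy,vx));
    for q in bx: d=q-O;print(q.round(4),'unit',(d@ux).round(4),(d@uy).round(4))
    d=p.mean(0)-O;print('mean',p.mean(0),d@ux,d@uy)
E
```

```text
[231 182  50  18 457] ((575.6036376953125, -2.68450927734375), (31.05974006652832, 167.15061950683594), 9.157256126403809) line ang -1.4046599
[0.547  0.0774] unit -0.0017 -0.0373
[ 0.5736 -0.0877] unit -0.1689 -0.038
[ 0.6042 -0.0827] unit -0.1687 -0.0691
[0.5776 0.0823] unit -0.0016 -0.0683
mean [ 0.575592   -0.00236079] -0.08490610948670622 -0.05320664356368376
[236 217  26  13 225] ((466.5942687988281, 23.37480926513672), (29.708955764770508, 82.26499938964844), 8.79316234588623) line ang -1.4142522
[0.4456 0.0618] unit -0.0015 0.0653
[ 0.4582 -0.0195] unit -0.0837 0.0654
[ 0.4876 -0.015 ] unit -0.0838 0.0357
[0.475  0.0663] unit -0.0015 0.0356
mean [0.46681262 0.02345966] -0.042580754700282726 0.05027386020578645
```

move_arm([
  [15,45,0,0.17],
  [30,90,0,0.34],
  [45,135,0,0.51],
  [60,180,0,0.68],
  [75,225,0,0.85],
  [90,270,0,1.02],
  [104,316,0,1.19],
  [118,362,0,1.36],
  [136,416,0,1.5],
  [154,471,0,1.585],
  [154,471,0,1.585],
  [154,471,0,1.585],
], gripper=0.65)

```text
clock: 8.35
position: [0.5706, 0.0311, 0.1845]
tool_rot: [-3.141, 0.0, 1.741]
force: [-0.4, -0.9, 0.6]
grip_width: 0.0554
finger_force: 0.0
```

move_arm([
  [0,0,0,0],
  [0,0,0,0],
  [0,0,0,0],
])

```text
clock: 8.72
position: [0.571, 0.0294, 0.1847]
tool_rot: [3.142, 0.0, 1.738]
force: [0.2, -1.1, 0.7]
grip_width: 0.0556
finger_force: 0.0
```

move_arm([
  [0,0,-40,0],
  [0,0,-80,0],
  [0,0,-115,0],
  [0,0,-140,0],
  [0,0,-152,0],
  [0,0,-152,0],
  [0,0,-152,0],
])

```text
clock: 9.6
position: [0.5716, 0.0299, 0.0336]
tool_rot: [3.14, 0.0, 1.739]
force: [-0.3, -0.4, 0.6]
grip_width: 0.0554
finger_force: 0.0
```

move_arm([
  [0,0,-1,0],
  [0,0,-2,0],
  [0,0,-3,0],
  [0,0,-3,0],
])

```text
clock: 10.1
position: [0.5711, 0.0298, 0.0296]
tool_rot: [-3.142, 0.0, 1.739]
force: [0.2, 0.6, 0.4]
grip_width: 0.0555
finger_force: 0.0
```

move_arm([
  [0,0,-2,0],
  [0,0,-2,0],
])

```text
clock: 10.35
position: [0.571, 0.0299, 0.0274]
tool_rot: [-3.141, -0.0, 1.739]
force: [0.4, 0.5, -0.2]
grip_width: 0.0555
finger_force: 0.0
```

move_arm([
  [0,0,0,0],
  [0,0,0,0],
  [0,0,0,0],
  [0,0,0,0],
  [0,0,0,0],
], gripper=0, newtons=40)

```text
clock: 10.98
position: [0.5711, 0.0299, 0.0278]
tool_rot: [3.141, 0.0, 1.739]
force: [-1.1, 0.7, 6.4]
grip_width: 0.0346
finger_force: 40.0
```

move_arm([
  [0,0,12,0],
  [0,0,26,0],
  [0,0,40,0],
  [0,0,50,0],
  [0,0,50,0],
])

```text
clock: 11.6
position: [0.5715, 0.0297, 0.0785]
tool_rot: [3.14, 0.0, 1.738]
force: [-0.0, 0.3, -0.8]
grip_width: 0.0347
finger_force: 40.3
```

move_arm([
  [0,0,4,0],
  [0,0,8,0],
  [0,0,12,0],
  [0,0,15,0],
  [0,0,15,0],
  [0,0,15,0],
])

```text
clock: 12.35
position: [0.5709, 0.0298, 0.0925]
tool_rot: [-3.141, 0.0, 1.739]
force: [-1.1, 2.1, -5.0]
grip_width: 0.0348
finger_force: 40.8
```

```bash
python3 - <<'E'
from h import *
a=grab_frame('side')
cv2.imwrite('pics/s3.png',cv2.resize(a[100:240,150:310],None,fx=4,fy=4,interpolation=cv2.INTER_CUBIC))
E
```

```text
(no output)
```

View pics/s3.png

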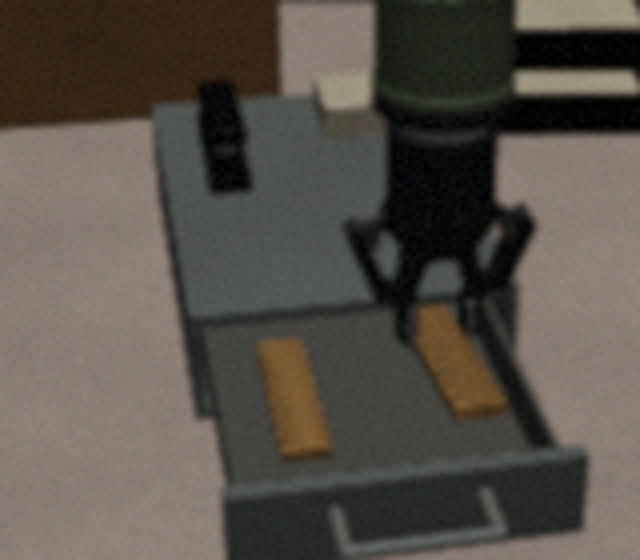

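The ruler is lifted and its front end shows at crop (480,408). I'll get its height from the ray.

```bash
cat >> h.py <<'E'
yaw=1.726;ux=np.array([np.cos(yaw),np.sin(yaw),0]);O=np.array([.5099,.0733,0])
def onx(n,u,v,x):
    o,d=ray(n,u,v); return o+d*((x-(o-O)@ux)/(d@ux))
E
python3 - <<'E'
from h import *
for u,v in((480,408),(455,416),(505,408)): print(onx('side',150+u/4,100+v/4,-.171))
uy=np.array([-ux[1],ux[0],0])
F=O+ux*-.171+uy*-.0536
for z in (.07,.08,.09,.1,.11): print(z,(np.array(proj('side',F+[0,0,z]))-[150,100])*4)
E
```

```text
[ 0.59001796 -0.087245    0.1025242 ]
[ 0.57347994 -0.08983257  0.09835242]
[ 0.60686536 -0.08460902  0.10027489]
0.07 [477.25218387 448.19332493]
0.08 [477.75555466 436.01638755]
0.09 [478.26416009 423.71282039]
0.1 [478.77808222 411.28063786]
0.11 [479.29740486 398.71781266]
```

The front end is at about 101 mm, so the tilt is about 0.14 rad. I'll nudge it up slightly, then draw it out along its own axis.

move_arm([
  [0,0,2,0],
  [0,0,2,0],
  [2,-12,3,0],
  [4,-28,5,0],
  [7,-46,7,0],
  [10,-64,10,0],
  [13,-82,12,0],
  [15,-100,14,0],
  [18,-118,17,0],
  [21,-136,19,0],
  [24,-154,21,0],
  [26,-166,23,0],
])

```text
clock: 13.9
position: [0.5972, -0.1375, 0.1156]
tool_rot: [-3.141, 0.0, 1.738]
force: [0.6, -0.2, -0.8]
grip_width: 0.0349
finger_force: 41.3
```

move_arm([
  [0,-2,0,0],
  [0,-4,5,0],
  [0,-4,15,0],
  [0,-4,30,0],
  [0,-4,50,0],
  [0,-4,75,0],
  [0,-4,100,0],
  [0,-4,115,0],
  [0,-4,120,0],
  [0,-4,120,0],
])

```text
clock: 15.15
position: [0.5969, -0.1402, 0.2355]
tool_rot: [-3.141, 0.0, 1.739]
force: [-0.6, 0.8, -1.9]
grip_width: 0.0348
finger_force: 41.3
```

```bash
python3 - <<'E'
from h import *
a=grab_frame('side');b=grab_frame('top');print(monitor.observe()['position'])
f=lambda i:cv2.resize(i,None,fx=2.5,fy=2.5,interpolation=cv2.INTER_CUBIC)
cv2.imwrite('pics/s4.png',np.hstack([f(a[60:260,160:310]),f(b[130:330,180:340])]))
E
```

```text
[ 0.59676112 -0.14012603  0.23488141]
```

View pics/s4.png

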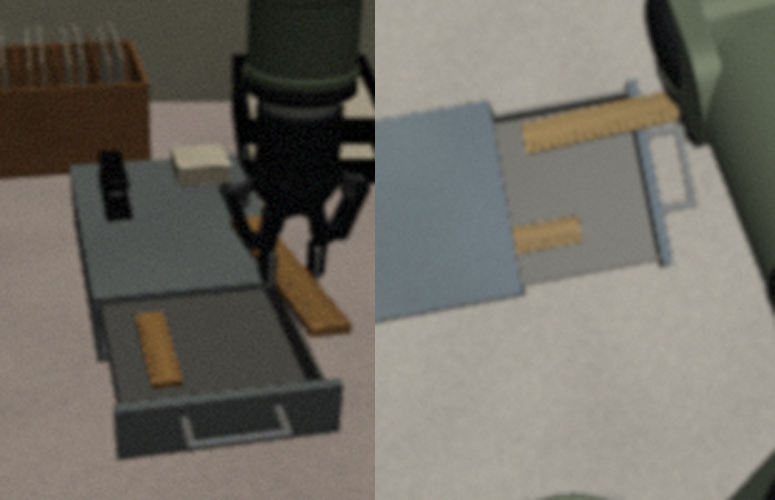

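The ruler is out and held, and the drawer is open with the short ruler still in it. A quick numerical check of the ends comes next.

```bash
python3 - <<'E'
from h import *
s=monitor.observe();g=(s['position']-O)@ux;print(g,s['position'][2])
F=onx('side',160+328/2.5,60+328/2.5,g-.12);B=onx('top',240,184.8,g+.187)
B2=onx('side',160+258/2.5,60+218/2.5,g+.187)
print(F,B,B2,abs(np.linalg.norm(s['qd'])))
E
```

```text
-0.22428777020972748 0.23488140693038298
[ 0.61372652 -0.25893153  0.24804777] [ 0.60724494  0.05078936 -0.03633982] [0.579612   0.04646586 0.19547702] 0.004728910896216307
```

```bash
python3 -c "
from h import *
print(bot.job_done())"
```

```text
the job is handed in; nothing more can be done
None
```

I handed the job in with the drawer open about 180 mm and the short ruler still in it. The gripper holds the long ruler still at about 40 N, with a slight tilt of about 0.17 rad. Its ends are about 195 and 248 mm above the desk, roughly 10 to 16 cm above the unit. No verdict came back.

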